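Show the planned implant angle with the pendulum gauge

ROBOT

A 6-joint arm with a two-finger parallel gripper is mounted at the origin on the work surface. World frame = base frame: x ahead of the robot, y to its left, z up, the work surface at z = 0. Lengths are in mm, angles in rad, forces in N, time in s.
With the tool pointing down it reaches from about 350 to 875 mm from the base axis. Payload 4.2 kg.
Tool frame: the origin (TCP) lies between the finger pads; the fingertips stand 11 mm ahead of it and the grasp point (between the pads) lies 8 mm behind it; y points along the fingers, z is the direction in which the jaws open and shut, and the axes are right-handed (so a half turn about y gives the same grasp; the last joint's range is limited). The gripper opens to 85 mm and grips with 20 to 120 N. Pads are 22 mm wide; open, the fingers measure 114 mm over their backs; the gripper's body (76 mm by 85 mm) begins 54 mm behind the grasp point. The pads swing forward as they close: fully open they stand 13 mm farther back than shut.
Start: joints at [-0.945, 0.385, 0.008, 0, -1.194, -0.259], TCP at [224.158, -583.397, 242.312] pointing down, gripper open.
Joint ranges: [-3.14, 3.14], [-1.21, 2.06], [-1.07, 1.41], [-3.16, 2.05], [-2.99, -0.16], [-3.1, 3.1]. Speed limits (rad/s): [2.79, 2.79, 3.14, 3.14, 3.14, 3.14].

INTERFACE

Orientations are given as [roll, pitch, yaw] about the fixed x, y, z axes, in that order (R = Rz(yaw) Ry(pitch) Rx(roll)).
In Python, from station import robot gives the robot as it stands. The module is installed in compiled form; this text tells all that it offers.
- The arm moves only by the tool drive_tool, never from a script. Its argument "plan" is a list of rows, each a list of 4 numbers: the shift along the tool's x, y, z in mm, then the turn about the tool's y in degrees. In form: [[dx, dy, dz, yaw], ...]. A call has 1 to 20 rows; each row shifts and turns the commanded pose from where the row before left it, along the tool's axes as they then stand; what a row does not reach is not made up. A row lasts 1/8 s, in which the tool goes at most 62.5 mm and 10.7 degrees, less where a joint would pass 70% of its speed; a pose out of reach is approached as far as the arm can. A call is refused whole if a number of a shift passes 62.5 or a number of a turn 10.7, either way. A call with a gripper value outside its range is refused whole. "fingers" is the opening in per cent of the stroke, from 0 (shut) to 100 (fully open), set as the call begins (left out, the last holds). The fingers move at their own pace and stop on an object; "grip_force" is the grip in N (left out, the last holds). Time passes only in rows, so rows that do not move let the fingers close. It gives the time, the measured TCP pose, the force and the opening at its end, in the units of the state.
- robot.sense(): the state, without advancing time (a new reading comes with each control period).
- robot.read_camera(name): name is "scene" or "top" or "wrist"; returns the picture (420x560x3 uint8, red, green, blue); there is no depth.
- robot.camera_info(name): a dict with "fx", "fy", "cx", "cy" (pixels), "k1" (the pictures are not rectified: a ray, as slopes to the right and down, at radius r is drawn at 1 + k1 r^2 times it, then the intrinsics apply), "T" (4x4, takes a point from camera to world coordinates). Camera axes: x right, y up, looking along -z (the intrinsics and any distortion apply to the point x, -y, -z); pixel columns grow to the right and rows downward; lengths in mm; the calibration is good to about 2 mm. A picture is of the moment at which its call begins: read the wrist's pose just before it. camera_info takes no time and is no camera call; for the wrist camera it gives the pose at the moment of the call.
- robot.finish_job(): hands the job in, once; it reports no verdict.
The state is a dict: "time_s": time; "joint_positions": joint angles; "qvel": joint speeds; "tau": joint torques, N m; "eef_pos": TCP position; "tool_rot": TCP orientation; "wrist_force": force on the tool from outside, world axes, zero at the start; "ft_torque": the same for the moment, N m; "finger_gap": opening from 0.0 (shut) to 1.0 (fully open).
Only numpy, scipy, OpenCV 4.12 (cv2) and the standard library are available. Lean on these libraries where they do the work, as an engineer would, in place of code of your own. Each camera call takes 0.05 s, during which the arm holds its last target.

TASK

Lift the white angle gauge out of its green dock, set the cup under its foot over the brass dome of the practice jaw's sprung stud and push the stud a few millimetres down. Rock the gauge on the stud until its swinging red pointer settles on the green tab, and finish while still gripping the gauge there, pressed on the stud and steady; do not ram the stud, and leave the bottle, jar, cup and can where they stand.

Things in the scene. Friction and masses are not known exactly. Their poses are not given: they have to be found in the camera images.
- gauge: white angle gauge, loose, 0.25 to 0.4 kg, 210 mm tall, upright in the dock. Origin: centre of its underside; z up its axis, x out of the dial face (which looks along world +x, away from the robot, within 0.5 rad), y across the dial. Foot 44 x 44 x 20 mm, above it a thin neck and a round dial case 120 mm in diameter centred 92 mm up, reaching 9 mm behind and 11 mm in front of the axis
- gauge_foot (a point): centre of the ceiling of the cup in the underside of the gauge's foot, 5 mm above the gauge's origin; the stud's dome bears on this flat ceiling. The cup is 34 x 34 mm inside and 5 mm deep, its rim at the gauge's z = 0
- gauge_grip (a point): point on the gauge's axis 184 mm above its origin, in the blue square grip bar on its top: 26 x 26 mm, from 153 to 210 mm above the gauge's origin, sides along the gauge's x and y
- pointer (a joint): red pointer swinging freely behind the dial's window, hung from a hub on the gauge's axis 128 mm above its origin. Rad: 0 with the gauge upright, positive when the gauge's top leans to its own +y side (equal to that lean; the tip then moves to the dial's +y side). Swings about twice a second, dies out in about a second
- tab (a joint): green target tab, a strip 10 x 22 mm behind the pointer's tip, locked at a place on the dial that differs from start to start. Rad, in the pointer's scale: the pointer is on the mark when it reads the same. Always on the dial's +y side, 0.16 to 0.42: lean the gauge's top towards the side the tab is on
- pointer_tip (a point): middle of the pointer's round tip, 70 mm from the hub
- tab_mark (a point): point on the tab's centre line, 70 mm from the hub, where the pointer's tip must rest
- dock: fixed green dock holding the gauge: a plate 100 x 100 x 4 mm with a square tray 66 x 66 mm, rim 14 mm high, inside 56 x 56 mm, floor 5 mm above the counter; origin under its centre on the counter
- jaw: fixed oversize practice jaw: blue base 100 x 100 x 26 mm (from x = -62 to +38 mm of the origin, which is on the counter under the stud), an arch of pink gum and white teeth up to 54 mm high, and the stud in the gap of the front tooth
- stud (a joint): the sprung stud of the jaw: an upright steel post 12 mm thick with a brass dome (ball of 9 mm radius) as its head, the only tall part of the jaw. Value: how far it is pressed straight down, m, 0 free to 0.012 at its stop. 5 N starts it moving (more than the gauge's weight), then 0.5 N per mm
- stud_top (a point): top of the stud's brass dome, 90 mm above the counter when free; moves with the stud. The ball's centre is 9 mm below it
- saline: bystander, loose: clear saline bottle, 66 dia x 170 tall mm; origin at the centre of its underside
- jar: bystander, loose: amber glass jar, 50 dia x 70 tall mm; origin at the centre of its underside
- cup: bystander, loose: steel cup, 68 dia x 75 tall mm; origin at the centre of its underside
- spray: bystander, loose: blue can, 44 dia x 110 tall mm; origin at the centre of its underside
Things that resemble listed ones, but are neither listed nor needed, are in the scene too. There is more than one size of the gauge; the one meant has the size given above.

How it is judged:
By the outcome, as a careful person would: the job done as asked, in the order asked, and still so for the second after the job is handed in, while the arm keeps its last pose, push and grip.
It also fails if it takes over 45 s, if anything falls off the work surface, if the arm or the gripper's body presses on something with over 40 N, if the wrist force passes 120 N, or if a joint passes its speed limit or range.

## Working session

There is one attempt and no reset: what is moved stays moved. The work goes in short steps, Python scripts to look and compute and a tool call to move; the robot and the scene stay as the last step left them, time stands still between calls to the robot, and variables do not carry over. Pictures are saved under pics/ and viewed, and the job is handed in when it is done.

Besides the shell and the picture viewer there is one more tool, called after "Call:" in YAML: its name, and indented under it one key for each argument. drive_tool: Moves the arm, as the interface text tells. Its arguments: {"type":"object","properties":{"plan":{"type":"array","items":{"type":"array","items":{"type":"number"}}},"fingers":{"type":"number"},"grip_force":{"type":"number"}},"required":["plan"]}

```bash
mkdir -p pics; ls; python3 - <<'E'
from station import robot
import cv2,numpy as np
np.set_printoptions(precision=4,suppress=True)
s=robot.sense()
for k in s: print(k,s[k])
for n in ["scene","top","wrist"]:
    ci=robot.camera_info(n); print(n,ci)
    im=robot.read_camera(n); cv2.imwrite(f"pics/a_{n}.png",im[:,:,::-1])
E
```

```text
pics
time_s 0.0
joint_positions [-0.9454  0.3856  0.0066 -0.0005 -1.194  -0.2585]
qvel [-0.0002 -0.     -0.001   0.0015  0.0007 -0.0012]
tau [ -0.0008 -39.2288  18.8398   4.186   -0.0045  -0.    ]
eef_pos [ 223.9766 -582.8819  241.2074]
tool_rot [-1.5686  0.0001  0.3667]
wrist_force [-1.0025  0.9421  0.0197]
ft_torque [ 0.0188 -0.033   0.018 ]
finger_gap 1.0013134610504246
scene {'fx': 529.3352533419323, 'fy': 529.3352533419323, 'cx': 289.4370751583277, 'cy': 212.85324345343145, 'k1': 0.014921554048204395, 'T': array([[   0.3584,   -0.7449,    0.5628, 1455.8151],
       [   0.9335,    0.2815,   -0.2219, -327.61  ],
       [   0.0068,    0.6049,    0.7963, 1370.9423],
       [   0.    ,    0.    ,    0.    ,    1.    ]])}
top {'fx': 474.9078281322443, 'fy': 474.9078281322443, 'cx': 277.7050209706841, 'cy': 204.75125793462274, 'k1': -0.15381587847158734, 'T': array([[  -0.018 ,    0.992 ,   -0.1246,  375.6896],
       [  -0.9998,   -0.0179,    0.0016,  -11.7421],
       [  -0.0007,    0.1246,    0.9922, 1505.425 ],
       [   0.    ,    0.    ,    0.    ,    1.    ]])}
wrist {'fx': 314.39390836693656, 'fy': 314.39390836693656, 'cx': 276.7411358447997, 'cy': 210.65767704828068, 'k1': -0.06767799577339557, 'T': array([[  -0.3578,   -0.8835,   -0.3025,  144.31  ],
       [   0.9338,   -0.338 ,   -0.1173, -614.045 ],
       [   0.0014,   -0.3244,    0.9459,  372.8522],
       [   0.    ,    0.    ,    0.    ,    1.    ]])}
```

View pics/a_scene.png

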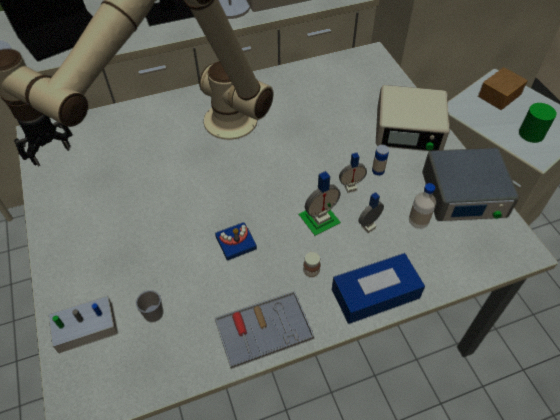

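View pics/a_top.png

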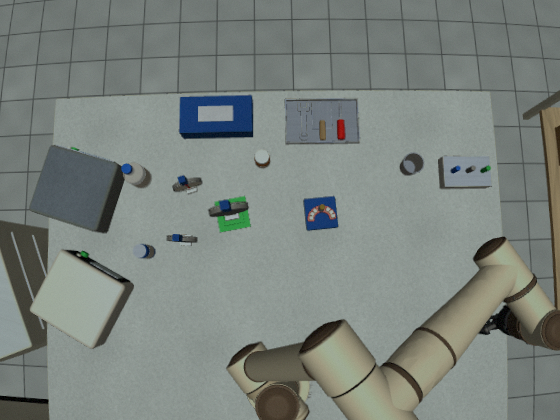

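View pics/a_wrist.png

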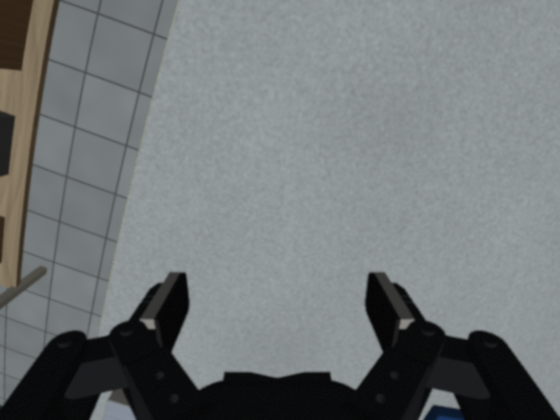

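The scene view shows three gauges. The docked one is at about (322,195) with the green dock at (320,218), and the jaw is at (236,240). In the top view the dock is at (232,213) and the jaw at (321,213). I'll zoom in and write helpers.

```bash
cat > h.py <<'E'
import cv2,numpy as np
from station import robot
from scipy.spatial.transform import Rotation as Ro
np.set_printoptions(precision=3,suppress=True)
def ray(ci,u,v):
    x=(u-ci['cx'])/ci['fx'];y=(v-ci['cy'])/ci['fy']
    a,b=x,y
    for _ in range(30):
        k=1+ci['k1']*(a*a+b*b); a,b=x/k,y/k
    T=ci['T']; return T[:3,3],T[:3,:3]@np.array([a,-b,-1])
def atz(ci,u,v,z):
    o,d=ray(ci,u,v); return o+d*(z-o[2])/d[2]
def proj(ci,p):
    T=ci['T']; q=T[:3,:3].T@(np.asarray(p,float)-T[:3,3])
    a,b=q[0]/-q[2],-q[1]/-q[2]
    k=1+ci['k1']*(a*a+b*b); return np.array([ci['cx']+ci['fx']*a*k,ci['cy']+ci['fy']*b*k])
def crop(im,u,v,w,h,s,name):
    c=im[v-h//2:v+h//2,u-w//2:u+w//2]; c=cv2.resize(c,None,fx=s,fy=s,interpolation=cv2.INTER_CUBIC); cv2.imwrite(name,c)
E
python3 - <<'E'
from h import *
a=cv2.imread('pics/a_scene.png');b=cv2.imread('pics/a_top.png')
c1=cv2.resize(a[165:235,295:365],None,fx=5.5,fy=5.5,interpolation=cv2.INTER_CUBIC)
c2=cv2.resize(b[180:250,195:265],None,fx=5.5,fy=5.5,interpolation=cv2.INTER_CUBIC)
cv2.imwrite('pics/b.png',np.hstack([c1,c2]))
c1=cv2.resize(a[205:275,200:270],None,fx=5.5,fy=5.5,interpolation=cv2.INTER_CUBIC)
c2=cv2.resize(b[180:250,285:355],None,fx=5.5,fy=5.5,interpolation=cv2.INTER_CUBIC)
cv2.imwrite('pics/c.png',np.hstack([c1,c2]))
E
```

```text
(no output)
```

View pics/b.png

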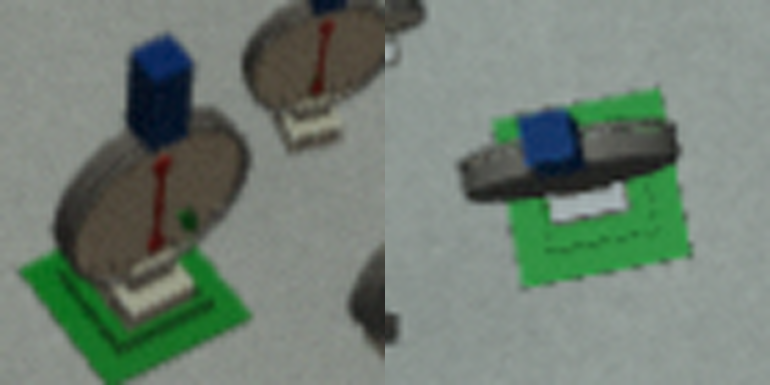

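View pics/c.png

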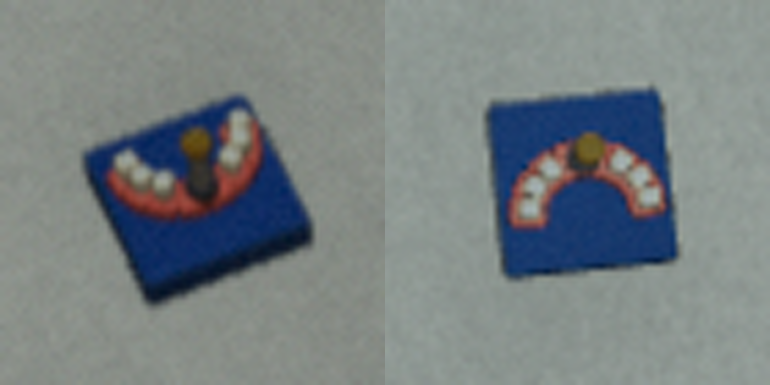

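```bash
python3 - <<'E'
from h import *
s=robot.camera_info('scene');t=robot.camera_info('top')
S=lambda u,v:(295+u/5.5-.5,165+v/5.5-.5); T=lambda u,v:(195+(u-385)/5.5-.5,180+v/5.5-.5)
print('dock corners top z4', [atz(t,*T(u,v),4)[:2] for u,v in [(494,118),(660,88),(691,257),(525,288)]])
print('dock corners scene', [atz(s,*S(u,v),4)[:2] for u,v in [(20,268),(115,383),(252,318)]])
print('bar top corners top', [atz(t,*T(u,v),215)[:2] for u,v in [(519,115),(567,108),(583,143)]])
print('bar top scene', [atz(s,*S(u,v),215)[:2] for u,v in [(130,58),(166,36),(193,62),(160,82)]])
print('dial', [atz(t,*T(u,v),97)[:2] for u,v in [(462,180),(678,138)]])
J=lambda u,v:(285+(u-385)/5.5-.5,180+v/5.5-.5); K=lambda u,v:(200+u/5.5-.5,205+v/5.5-.5)
print('ball top', atz(t,*J(590,150),81),'scene',atz(s,*K(196,142),81))
print('base', [atz(t,*J(u,v),26)[:2] for u,v in [(488,103),(658,90),(676,260),(507,275)]])
E
```

```text
dock corners top z4 [array([580.065, 188.352]), array([595.887,  91.451]), array([497.121,  74.493]), array([480.795, 170.603])]
dock corners scene [array([501.136,  79.127]), array([597.201,  99.618]), array([582.872, 192.044])]
bar top corners top [array([552.626, 147.671]), array([555.712, 123.581]), array([537.948, 115.659])]
bar top scene [array([539.722, 121.739]), array([532.176, 145.652]), array([554.024, 151.723]), array([560.667, 129.958])]
dial [array([533.682, 193.523]), array([554.593,  75.506])]
ball top [ 545.936 -147.204   81.   ] scene [ 547.967 -143.104   81.   ]
base [array([580.644, -94.776]), array([ 586.442, -192.568]), array([ 488.583, -199.7  ]), array([ 481.911, -103.171])]
```

```bash
cat >> h.py <<'E'
def rows(goal,yaw,n,p0=None,y0=None):
    s=robot.sense(); 
    p=np.array(s['eef_pos'] if p0 is None else p0,float); y=s['tool_rot'][2] if y0 is None else y0
    g=np.array(goal,float); st=(g-p)/n; dy=(yaw-y)/n; out=[]
    for i in range(n):
        a=y+dy*i; ex=np.array([np.cos(a),np.sin(a),0]); ez=np.array([-np.sin(a),np.cos(a),0])
        out.append([round(float(st@ex),0 if n>1 else 1),round(float(-st[2]),0 if n>1 else 1),round(float(st@ez),0 if n>1 else 1),round(float(-np.degrees(dy)),1)])
    return out
E
python3 - <<'E'
from h import *
print(rows([595,149,310],3.34,17))
E
```

```text
[[36.0, -4.0, 32.0, -10.0], [41.0, -4.0, 26.0, -10.0], [45.0, -4.0, 18.0, -10.0], [47.0, -4.0, 10.0, -10.0], [48.0, -4.0, 2.0, -10.0], [48.0, -4.0, -7.0, -10.0], [46.0, -4.0, -15.0, -10.0], [43.0, -4.0, -23.0, -10.0], [38.0, -4.0, -30.0, -10.0], [32.0, -4.0, -36.0, -10.0], [26.0, -4.0, -41.0, -10.0], [18.0, -4.0, -45.0, -10.0], [10.0, -4.0, -47.0, -10.0], [2.0, -4.0, -48.0, -10.0], [-7.0, -4.0, -48.0, -10.0], [-15.0, -4.0, -46.0, -10.0], [-23.0, -4.0, -43.0, -10.0]]
```

Call:
drive_tool:
  plan:
    - [36,-20,32,-10]
    - [41,-20,26,-10]
    - [45,-20,18,-10]
    - [47,-8,10,-10]
    - [48,0,2,-10]
    - [48,0,-7,-10]
    - [46,0,-15,-10]
    - [43,0,-23,-10]
    - [38,0,-30,-10]
    - [32,0,-36,-10]
    - [26,0,-41,-10]
    - [18,0,-45,-10]
    - [10,0,-47,-10]
    - [2,0,-48,-10]
    - [-7,0,-48,-10]
    - [-15,0,-46,-10]
    - [-23,0,-43,-10]

```text
time_s: 2.28
eef_pos: [598.3, 150.5, 310.0]
tool_rot: [-1.571, -0.001, -2.943]
wrist_force: [0.9, 0.2, -0.2]
finger_gap: 1.001
```

Call:
drive_tool:
  plan:
    - [0,30,0,0]
    - [0,30,0,0]
    - [0,0,0,0]

```text
time_s: 2.65
eef_pos: [596.4, 148.6, 247.3]
tool_rot: [-1.569, -0.007, -2.949]
wrist_force: [-0.0, 0.2, 0.3]
finger_gap: 1.002
```

```bash
python3 - <<'E'
from h import *
import pickle
ci=robot.camera_info('wrist'); im=robot.read_camera('wrist'); pickle.dump(ci,open('w1.pkl','wb'))
cv2.imwrite('pics/w1.png',im[:,:,::-1]); print(ci['T'],robot.sense()['eef_pos'])
E
```

```text
[[  0.19    0.927   0.323 677.415]
 [ -0.982   0.179   0.064 163.986]
 [  0.002  -0.33    0.944 378.236]
 [  0.      0.      0.      1.   ]] [597.666 148.767 249.662]
```

View pics/w1.png

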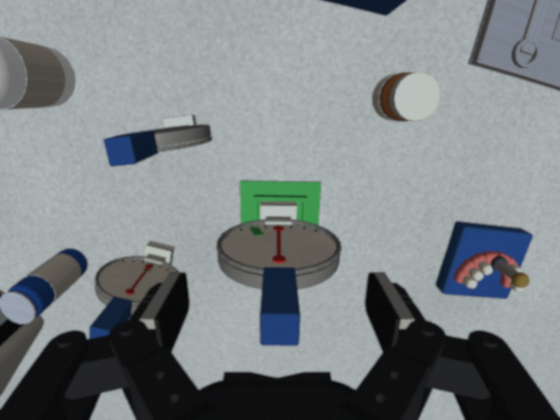

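The wrist view shows the docked gauge at (279,255): pointer from the hub (279,258) to the tip (278,229), green tab at (256,230). The bar top is at (281,325) and the brass dome at (520,280). I'll zoom in on these.

```bash
python3 - <<'E'
from h import *
a=cv2.imread('pics/w1.png')
c1=cv2.resize(a[175:355,205:355],None,fx=3,fy=3,interpolation=cv2.INTER_CUBIC)
c2=cv2.resize(a[215:305,430:540],None,fx=3,fy=3,interpolation=cv2.INTER_CUBIC)
c=np.zeros((540,780,3),np.uint8); c[:,:450]=c1; c[:270,450:]=c2
cv2.imwrite('pics/w1z.png',c)
cv2.imwrite('pics/w1t.png',cv2.resize(a[180:280,210:350],None,fx=5.5,fy=5.5,interpolation=cv2.INTER_CUBIC))
E
```

```text
(no output)
```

View pics/w1z.png

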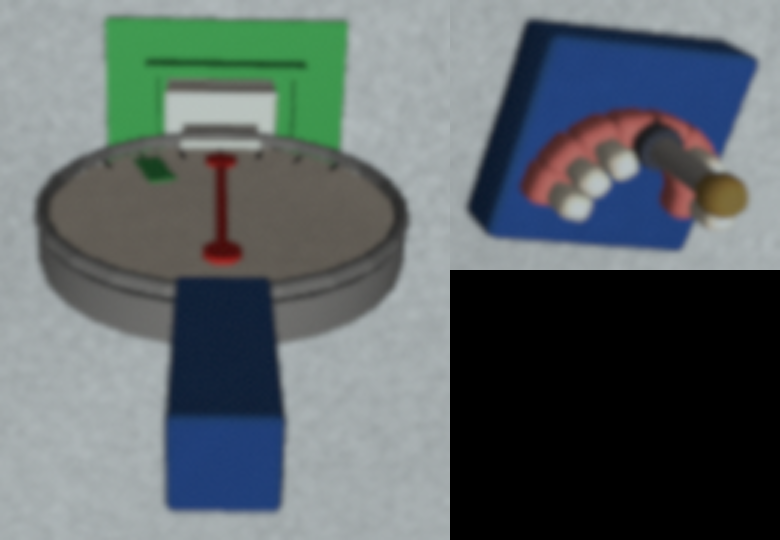

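View pics/w1t.png

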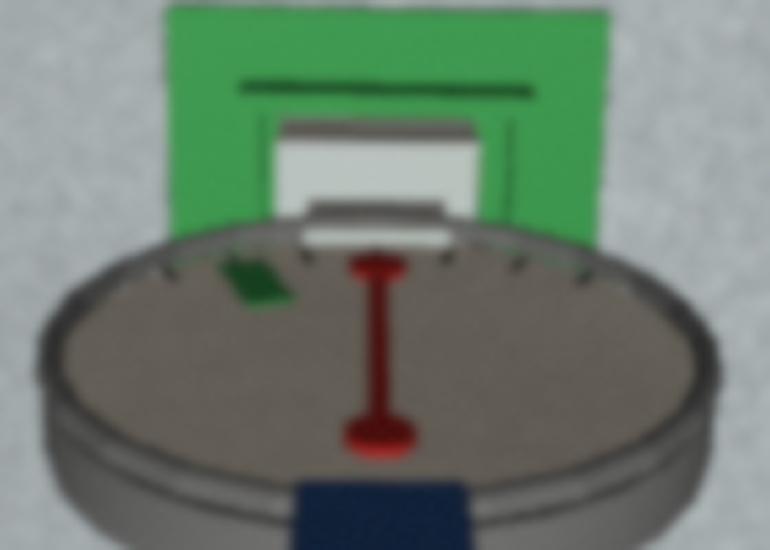

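```bash
python3 - <<'E'
from h import *
import pickle
ci=pickle.load(open('w1.pkl','rb'))
A=lambda u,v:(205+(u+.5)/3-.5,175+(v+.5)/3-.5); B=lambda u,v:(210+(u+.5)/5.5-.5,180+(v+.5)/5.5-.5)
C=lambda u,v:(430+(u-450+.5)/3-.5,215+(v+.5)/3-.5)
q=np.array([atz(ci,*A(u,v),215)[:2] for u,v in [(167,416),(284,417),(281,508),(169,508)]]);print(q,q.mean(0))
e=q[0]-q[1]; print('yaw',np.arctan2(-e[0],e[1]), 'len',np.linalg.norm(e)); e=q[3]-q[2]; print('yaw',np.arctan2(-e[0],e[1]))
print('dock front edge z4',[atz(ci,*B(u,v),4)[:2] for u,v in [(167,8),(609,12)]])
print('foot top front z25',[atz(ci,*B(u,v),25)[:2] for u,v in [(277,137),(478,140)]])
p=q.mean(0)
for yaw in (.17,.2):
  for d in (2,5,8,11):
    n=np.array([np.cos(yaw),np.sin(yaw),0]); yy=np.array([-np.sin(yaw),np.cos(yaw),0]); o=np.array([*p,5.])
    r=[]
    for pt in [(380,433),(378,266),(257,281),(275,300),(237,259)]:
        c,dd=ray(ci,*B(*pt)); X=c+dd*((o-c)@n+d)/(dd@n); r.append([(X-o)@yy,X[2]-5])
    r=np.array(r); h=np.array([r[0,0],128]); print(yaw,d,r.tolist(),'ang',np.arctan2(r[1:,0]-h[0],h[1]-r[1:,1]))
c,dd=ray(ci,*C(722,195)); print('ball',c+dd*(81-c[2])/dd[2])
E
```

```text
[[552.77  149.971]
 [557.123 125.936]
 [533.35  121.329]
 [528.752 145.359]] [542.999 135.649]
yaw 0.17913013905103206 len 24.425769110760406
yaw 0.18906463137102184
dock front edge z4 [array([578.423, 189.878]), array([596.205,  93.19 ])]
foot top front z25 [array([560.312, 160.822]), array([567.846, 118.258])]
0.17 2 [[0.03089062789219501, 117.31663112619614], [-0.11572195808918254, 44.675056328283574], [24.175806882973493, 53.78664759542386], [20.110779980655003, 63.10285596571583], [28.9821645440032, 42.36940060532453]] ang [-0.002  0.315  0.3    0.326]
0.17 5 [[0.14525239256896497, 122.99227776520834], [0.0018912991227665046, 51.96170748383048], [23.754696099780826, 60.87122693844441], [19.77982110727004, 69.98082561169628], [28.454461029010023, 49.707185313435446]] ang [-0.002  0.338  0.326  0.347]
0.17 8 [[0.2596141572457629, 128.66792440422057], [0.11950455633468748, 59.248358639377386], [23.333585316588124, 67.95580628146502], [19.448862233885034, 76.85879525767666], [27.926757514016824, 57.04497002154642]] ang [-0.002  0.367  0.359  0.372]
0.17 11 [[0.3739759219225329, 134.
[... 553 characters left out ...]
624885], [23.715559407844655, 59.186018290345544], [19.70416090167697, 68.62062459330667], [28.467892402727358, 47.6130830549921]] ang [-0.002  0.332  0.32   0.34 ]
0.2 8 [[0.019499409352746785, 128.66000758747523], [-0.12051307932953653, 59.248395364311364], [23.202259404562476, 66.30376950323301], [19.28177668098382, 75.52454648603691], [27.846883810361025, 54.993127446220456]] ang [-0.002  0.359  0.352  0.364]
0.2 11 [[0.04380635810807628, 134.33172100745432], [-0.0929592485246588, 66.52976032237382], [22.688959401280272, 73.42152071612037], [18.859392460290668, 82.42846837876715], [27.225875217994666, 62.37317183744875]] ang [-0.002  0.393  0.392  0.393]
ball [ 546.381 -146.47    81.   ]
```

```bash
python3 - <<'E'
from h import *
print(rows([543,135.6,250],1.751,9,y0=3.334))
E
```

```text
[[6.0, -0.0, 0.0, 10.1], [6.0, -0.0, 1.0, 10.1], [6.0, -0.0, 2.0, 10.1], [5.0, -0.0, 3.0, 10.1], [5.0, -0.0, 4.0, 10.1], [4.0, -0.0, 5.0, 10.1], [3.0, -0.0, 6.0, 10.1], [2.0, -0.0, 6.0, 10.1], [1.0, -0.0, 6.0, 10.1]]
```

Call:
drive_tool:
  plan:
    - [6,0,0,10.1]
    - [6,0,1,10.1]
    - [6,0,2,10.1]
    - [5,0,3,10.1]
    - [5,0,4,10.1]
    - [4,0,5,10.1]
    - [3,0,6,10.1]
    - [2,0,6,10.1]
    - [1,0,6,10.1]
    - [0,0,0,0]

```text
time_s: 3.95
eef_pos: [543.4, 138.2, 252.5]
tool_rot: [-1.574, -0.001, 1.75]
wrist_force: [-0.0, 0.5, -0.3]
finger_gap: 1.003
```

```bash
python3 - <<'E'
from h import *
s=robot.sense();print(s['eef_pos'],s['tool_rot'],s['joint_positions'],s['wrist_force'])
print(rows([543,135.6,181],1.751,1))
im=robot.read_camera('wrist');cv2.imwrite('pics/w2.png',im[:,:,::-1])
E
```

```text
[543.393 138.242 252.461] [-1.574 -0.001  1.75 ] [ 0.538  0.266 -0.139  0.001 -1.161 -0.36 ] [-0.017  0.476 -0.253]
[[-2.5, 71.5, 0.9, -0.1]]
```

View pics/w2.png

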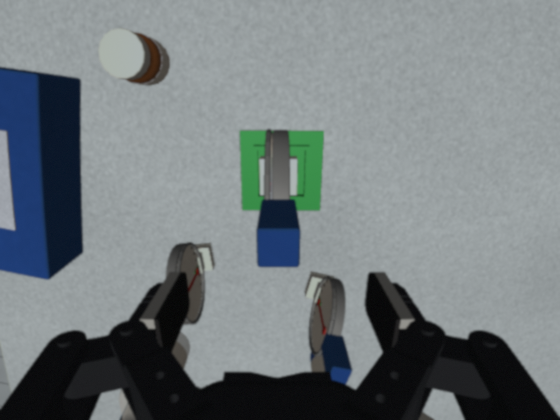

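The bar top at (278,245) sits centred between the fingers at (187,…) and (367,…), so I'll descend and grip.

Call:
drive_tool:
  plan:
    - [-1,24,0,0]
    - [-1,24,1,0]
    - [0,23,0,0]
    - [0,0,0,0]

```text
time_s: 4.5
eef_pos: [541.8, 135.7, 178.2]
tool_rot: [-1.568, 0.001, 1.749]
wrist_force: [-0.3, -0.9, -0.1]
finger_gap: 1.003
```

Call:
drive_tool:
  plan:
    - [0,0,0,0]
    - [0,0,0,0]
    - [0,0,0,0]
    - [0,0,0,0]
    - [0,0,0,0]
    - [0,0,0,0]
  fingers: 0
  grip_force: 30

```text
time_s: 5.25
eef_pos: [542.7, 136.2, 180.1]
tool_rot: [-1.572, -0.0, 1.748]
wrist_force: [-0.2, 0.4, 4.2]
finger_gap: 0.305
```

Call:
drive_tool:
  plan:
    - [0,-10,0,0]
    - [0,-20,0,0]
    - [0,-30,0,0]
    - [0,-30,0,0]
    - [0,-25,0,0]
    - [0,-15,0,0]
    - [0,0,0,0]

```text
time_s: 6.12
eef_pos: [542.2, 136.2, 309.6]
tool_rot: [-1.571, -0.001, 1.747]
wrist_force: [-0.0, 0.2, -3.6]
finger_gap: 0.299
```

```bash
python3 - <<'E'
from h import *
s=robot.sense();print(s['eef_pos'],s['tool_rot'],s['wrist_force'],s['finger_gap'])
print(rows([546.4,-146.3,310],1.371,10))
E
```

```text
[542.153 136.171 309.598] [-1.571 -0.001  1.747] [-0.007  0.159 -3.646] 0.299322855327741
[[-28.0, -0.0, 5.0, 2.2], [-28.0, -0.0, 3.0, 2.2], [-28.0, -0.0, 2.0, 2.2], [-28.0, -0.0, 1.0, 2.2], [-28.0, -0.0, 0.0, 2.2], [-28.0, -0.0, -1.0, 2.2], [-28.0, -0.0, -2.0, 2.2], [-28.0, -0.0, -3.0, 2.2], [-28.0, -0.0, -4.0, 2.2], [-28.0, -0.0, -5.0, 2.2]]
```

Call:
drive_tool:
  plan:
    - [-10,0,2,2]
    - [-20,0,3,2]
    - [-30,0,3,2]
    - [-30,0,2,2]
    - [-30,0,1,2]
    - [-30,0,0,2]
    - [-30,0,-1,2]
    - [-30,0,-2,2]
    - [-30,0,-3,2]
    - [-25,0,-4,2]
    - [-15,0,-2,1.5]
    - [0,0,0,0]
    - [0,0,0,0]

```text
time_s: 7.75
eef_pos: [542.0, -145.0, 309.1]
tool_rot: [-1.57, -0.0, 1.372]
wrist_force: [0.7, 0.6, -3.4]
finger_gap: 0.3
```

```bash
python3 - <<'E'
from h import *
s=robot.sense();print(s['eef_pos'],s['tool_rot'],s['wrist_force'],s['finger_gap'])
print(rows([546.4,-146.3,310],1.371,1))
import pickle
for n in ['scene','top','wrist']:
    im=robot.read_camera(n)[:,:,::-1];cv2.imwrite(f'pics/d_{n}.png',im)
    pickle.dump(robot.camera_info(n),open(f'd_{n}.pkl','wb'))
a=cv2.imread('pics/d_scene.png')
for p in [(546,-146,81),(546,-146,250)]: print(proj(robot.camera_info('scene'),p))
cv2.imwrite('pics/d_s.png',cv2.resize(a[150:270,180:300],None,fx=5,fy=5,interpolation=cv2.INTER_CUBIC))
E
```

```text
[ 542.005 -145.008  309.135] [-1.57  -0.     1.372] [ 0.66   0.561 -3.398] 0.29967598132026146
[[-0.4, -0.9, -4.6, 0.1]]
[234.01  230.095]
[229.268 194.243]
```

View pics/d_s.png

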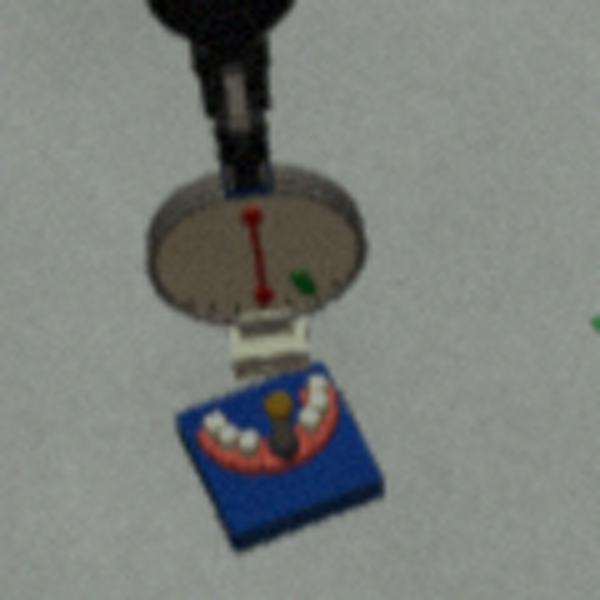

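View pics/d_wrist.png

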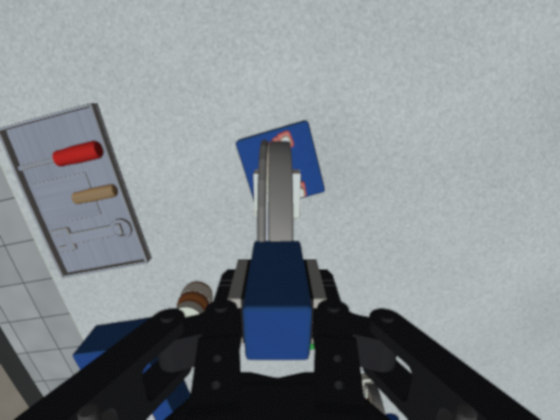

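```bash
python3 - <<'E'
from h import *
ci=robot.camera_info('scene'); s=robot.sense(); y=s['tool_rot'][2]-np.pi/2
o=np.array([*s['eef_pos'][:2],s['eef_pos'][2]-175.1]); ex=np.array([np.cos(y),np.sin(y),0]);ey=np.array([-np.sin(y),np.cos(y),0])
P=lambda p:((proj(ci,p)-[180,150]+.5)*5-.5)
for a,b,c in [(22,-22,0),(22,22,0),(22,-22,20),(22,22,20),(8,0,128),(8,0,58)]: print(a,b,c,P(o+a*ex+b*ey+[0,0,c]))
print('ball',P([546.4,-146.3,81]))
a=cv2.imread('pics/d_scene.png')
cv2.imwrite('pics/d_s2.png',cv2.resize(a[195:250,215:270],None,fx=10,fy=10,interpolation=cv2.INTER_CUBIC))
a=cv2.imread('pics/d_top.png')
print(proj(robot.camera_info('top'),[546.4,-146.3,81]))
cv2.imwrite('pics/d_t2.png',cv2.resize(a[165:245,280:360],None,fx=7,fy=7,interpolation=cv2.INTER_CUBIC))
E
```

```text
22 -22 0 [231.344 379.089]
22 22 0 [307.451 368.993]
22 -22 20 [228.227 358.517]
22 22 20 [305.146 348.381]
8 0 128 [248.439 214.436]
8 0 58 [258.86  293.552]
ball [271.767 403.133]
[321.47  206.626]
```

View pics/d_s2.png

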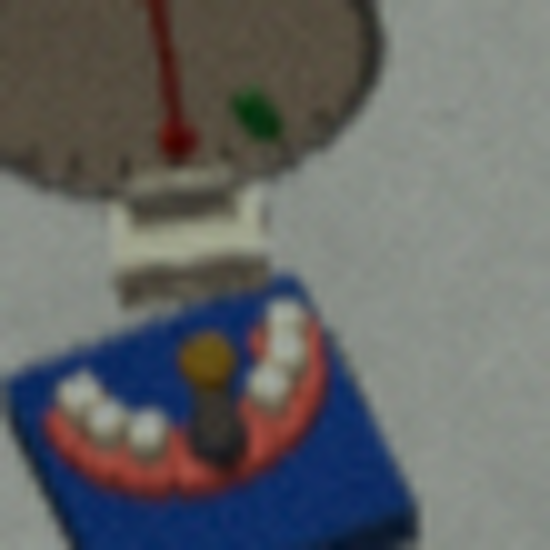

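View pics/d_t2.png

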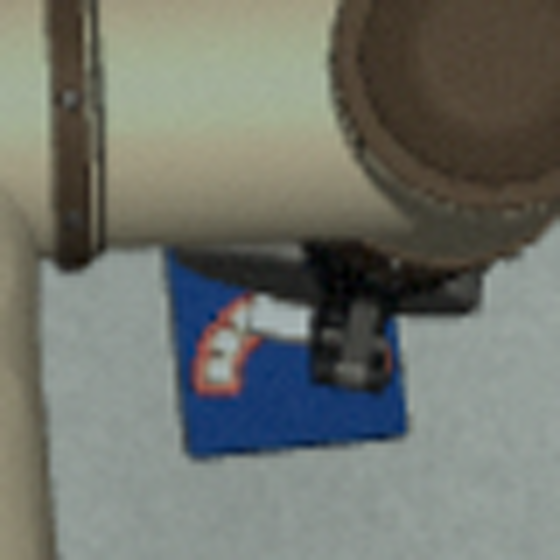

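The gauge hangs upright above the stud. In the 10x crop the foot's bottom edge runs (122,305)–(268,278) and the dome is at (207,360). I'll shift about 5 mm outward and come down to just above the dome.

Call:
drive_tool:
  plan:
    - [1,5,-3,0]
    - [0,15,-2,0]
    - [0,15,0,0]
    - [0,5,0,0]
    - [0,0,0,0]
    - [0,0,0,0]

```text
time_s: 8.65
eef_pos: [547.6, -145.4, 269.9]
tool_rot: [-1.572, 0.0, 1.372]
wrist_force: [0.5, 0.4, -3.3]
finger_gap: 0.3
```

```bash
python3 - <<'E'
from h import *
s=robot.sense();print(s['eef_pos'],s['tool_rot'],s['wrist_force'],s['ft_torque'])
a=robot.read_camera('scene')[:,:,::-1];cv2.imwrite('pics/e_scene.png',a)
cv2.imwrite('pics/e_s2.png',cv2.resize(a[185:250,205:270],None,fx=9,fy=9,interpolation=cv2.INTER_CUBIC))
E
```

```text
[ 547.611 -145.412  269.852] [-1.572  0.     1.372] [ 0.52   0.419 -3.288] [ 0.074 -0.015 -0.017]
```

View pics/e_s2.png

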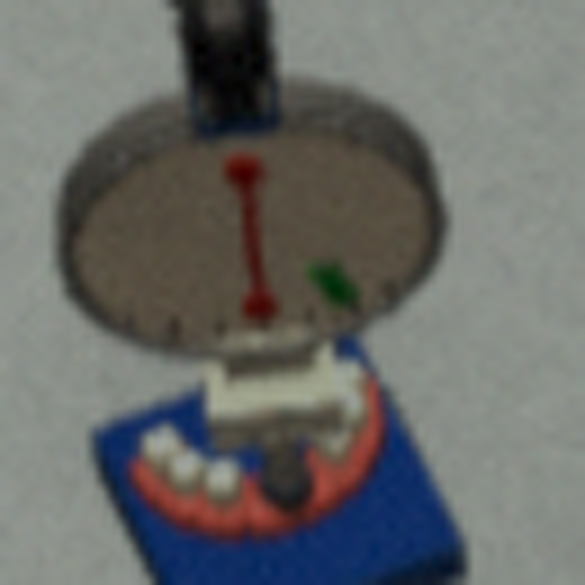

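Call:
drive_tool:
  plan:
    - [0,4,0,0]
    - [0,4,0,0]
    - [0,2,0,0]
    - [0,2,0,0]
    - [0,2,0,0]
    - [0,0,0,0]
    - [0,0,0,0]

```text
time_s: 9.57
eef_pos: [547.3, -145.3, 255.8]
tool_rot: [-1.571, 0.0, 1.372]
wrist_force: [-1.0, 1.3, 3.6]
finger_gap: 0.3
```

```bash
python3 - <<'E'
from h import *
s=robot.sense();print(s['eef_pos'],s['tool_rot'],s['wrist_force'],s['ft_torque'])
E
```

```text
[ 547.312 -145.347  255.753] [-1.571  0.     1.372] [-1.047  1.271  3.563] [0.32  0.899 0.013]
```

Call:
drive_tool:
  plan:
    - [4,0,0,0]
    - [5,0.3,0,0]
    - [5,0.3,0,0]
    - [5,0.4,0,0]
    - [5,0.6,0,0]
    - [5,0.7,0,0]
    - [0,0,0,0]
    - [0,0,0,0]
  grip_force: 20

```text
time_s: 10.58
eef_pos: [553.2, -116.5, 253.0]
tool_rot: [-1.571, -0.001, 1.372]
wrist_force: [-0.9, 0.3, 4.0]
finger_gap: 0.3
```

```bash
python3 - <<'E'
from h import *
s=robot.sense();print(s['eef_pos'],s['tool_rot'],s['wrist_force'],s['ft_torque'])
a=robot.read_camera('scene')[:,:,::-1];cv2.imwrite('pics/f_scene.png',a)
cv2.imwrite('pics/f_s2.png',cv2.resize(a[185:250,205:270],None,fx=9,fy=9,interpolation=cv2.INTER_CUBIC))
E
```

```text
[ 553.23  -116.493  253.009] [-1.571 -0.001  1.372] [-0.887  0.301  3.971] [-0.284  0.307 -0.04 ]
```

View pics/f_s2.png

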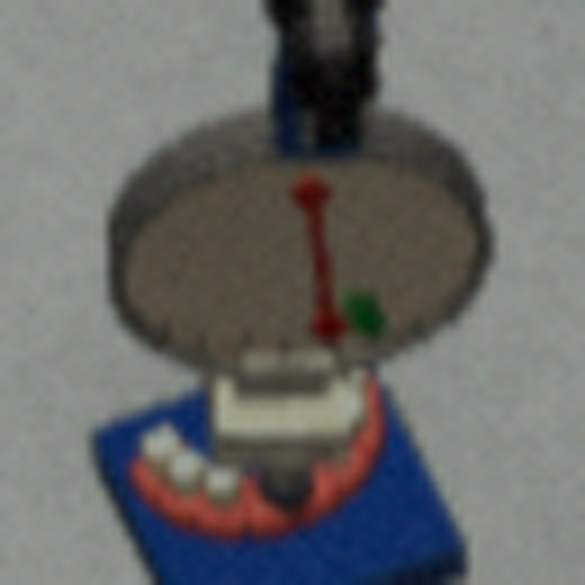

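The pointer tip at (328,325) has moved about halfway to the tab at (365,313). I'll continue.

Call:
drive_tool:
  plan:
    - [4,0.7,0,0]
    - [5,1,0,0]
    - [5,1,0,0]
    - [5,1.1,0,0]
    - [3,0.8,0,0]
    - [0,0,0,0]
    - [0,0,0,0]
    - [0,0,0,0]
    - [0,0,0,0]
    - [0,0,0,0]

```text
time_s: 11.88
eef_pos: [557.4, -95.2, 248.4]
tool_rot: [-1.571, -0.0, 1.372]
wrist_force: [0.2, 0.1, 3.1]
finger_gap: 0.302
```

```bash
python3 - <<'E'
from h import *
s=robot.sense();print(s['eef_pos'],s['tool_rot'],s['wrist_force'],s['ft_torque'])
a=robot.read_camera('scene')[:,:,::-1];cv2.imwrite('pics/g_scene.png',a)
cv2.imwrite('pics/g_s2.png',cv2.resize(a[185:250,205:270],None,fx=9,fy=9,interpolation=cv2.INTER_CUBIC))
E
```

```text
[557.397 -95.225 248.431] [-1.571 -0.     1.372] [0.176 0.07  3.1  ] [-0.178  0.158 -0.006]
```

View pics/g_s2.png

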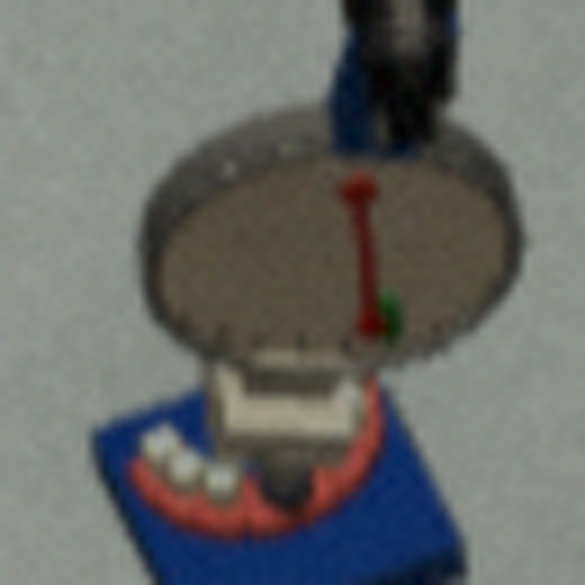

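```bash
python3 - <<'E'
from h import *
ci=robot.camera_info('scene')
# (file, tcp, lean)
D=[('d',[542.0,-145.0,309.1],0),('e',[547.6,-145.4,269.85],0),('f',[553.23,-116.49,253.0],.157),('g',[557.4,-95.2,248.43],.276)]
yaw=1.372-np.pi/2
ex=np.array([np.cos(yaw),np.sin(yaw),0]);ey=np.array([-np.sin(yaw),np.cos(yaw),0]);ez=np.array([0,0,1.])
for f,t,th in D:
    im=cv2.imread(f'pics/{f}_scene.png').astype(float)
    B,G,R=im[...,0],im[...,1],im[...,2]
    m=np.zeros(B.shape); 
    g=np.array(t)+[0,0,8.9-0]; # grip point ~184 up
    g=np.array(t)+8.9*ez
    uy=np.cos(th)*ey-np.sin(th)*ez; uz=np.sin(th)*ey+np.cos(th)*ez
    # hub etc
    pr=lambda x,y,z: proj(ci,g+x*ex+y*uy+(z-184)*uz)
    c=pr(8,0,92); r=19
    yy,xx=np.mgrid[:420,:560]; W=((xx-c[0])**2+((yy-c[1])*1.25)**2<r*r)
    gr=np.clip(G-np.maximum(R,B)-12,0,None)*W; rd=np.clip(R-np.maximum(G,B)-25,0,None)*W
    cen=lambda w:np.array([(w*xx).sum(),(w*yy).sum()])/w.sum()
    tabc=cen(gr)
    ys,xs=np.nonzero(rd); top=rd*(yy<pr(8,0,128)[1]+3); bot=rd*(yy>pr(8,70*np.sin(th),128-70*np.cos(th))[1]-3)
    hub,tip=cen(top),cen(bot)
    print(f,'c',c,'tab',tabc,'sum',gr.sum(),'hub',hub,'pred',pr(8,0,128),'tip',tip,'pred',pr(8,70*np.sin(th),128-70*np.cos(th)))
    bias=((hub-pr(8,0,128))+(tip-pr(8,70*np.sin(th),128-70*np.cos(th))))/2
    for d in (6,8):
        o,dd=ray(ci,*(tabc-bias)); X=o+dd*((g-o)@ex+d)/(dd@ex)
        q=X-g; a,b=q@uy,q@uz+184; print('   tab y,z',a,b,'ang',np.arctan2(a,128-b),'r',np.hypot(a,128-b))
E
```

```text
d c [230.205 200.812] tab [240.154 205.957] sum 279.0 hub [229.97 192.71] pred [229.11  192.525] tip [232.146 208.11 ] pred [231.2   208.345]
   tab y,z 23.183331249672573 61.46589574341374 ang 0.335286908141918 r 70.45746147185785
   tab y,z 23.13639655731224 64.00504781114978 ang 0.3469135479830636 r 68.04885562087313
e c [231.805 210.999] tab [241.547 216.111] sum 234.0 hub [231.551 203.492] pred [230.763 203.071] tip [233.218 217.985] pred [232.753 218.21 ]
   tab y,z 23.898799589429185 60.69844076632489 ang 0.34121121449257663 r 71.41885253278423
   tab y,z 23.848474808298576 63.339921892029906 ang 0.35334902735649765 r 68.91788919874756
f c [237.533 213.627] tab [244.983 219.408] sum 238.0 hub [238.984 205.987] pred [238.636 205.668] tip [241.204 220.636] pred [240.32  220.561]
   tab y,z 22.679458709002997 61.993632547706895 ang 0.33095746199367526 r 69.79397102601708
   tab y,z 22.19180669204665 64.62897355819159 ang 0.3368427663438258 r 67.14434657173713
g c [241.438 213.566] tab [248.127 218.857] sum 63.0 hub [244.387 205.816] pred [244.122 205.634] tip [245.656 221.626] pred [245.602 220.488]
   tab y,z 24.45314777662586 69.28651991573611 ang 0.39463434322490587 r 63.60211615811816
   tab y,z 23.635393359899155 71.833594824052 ang 0.39831646068918874 r 60.9368270396968
```

Call:
drive_tool:
  plan:
    - [3,1.1,0,0]
    - [4,1.4,0,0]
    - [3,1.2,0,0]
    - [2,0.9,0,0]
    - [0,0,0,0]
    - [0,0,0,0]
    - [0,0,0,0]
    - [0,0,0,0]
    - [0,0,0,0]
    - [0,0,0,0]

```text
time_s: 13.18
eef_pos: [559.7, -83.5, 243.8]
tool_rot: [-1.571, -0.0, 1.372]
wrist_force: [-0.1, 0.8, 3.2]
finger_gap: 0.303
```

```bash
python3 - <<'E'
from h import *
s=robot.sense();print(s['time_s'],s['eef_pos'],s['tool_rot'],s['wrist_force'],s['ft_torque'])
a=np.mean([robot.read_camera('scene')[:,:,::-1].astype(float) for _ in range(8)],0);cv2.imwrite('pics/h_scene.png',a)
a=a.astype(np.uint8)
cv2.imwrite('pics/h_s2.png',cv2.resize(a[190:235,220:270],None,fx=12,fy=12,interpolation=cv2.INTER_CUBIC))
E
```

```text
13.175 [559.747 -83.482 243.834] [-1.571 -0.     1.372] [-0.06   0.822  3.223] [-0.082  0.131 -0.051][ WARN:0@6.562] global loadsave.cpp:1063 imwrite_ Unsupported depth image for selected encoder is fallbacked to CV_8U.
```

View pics/h_s2.png

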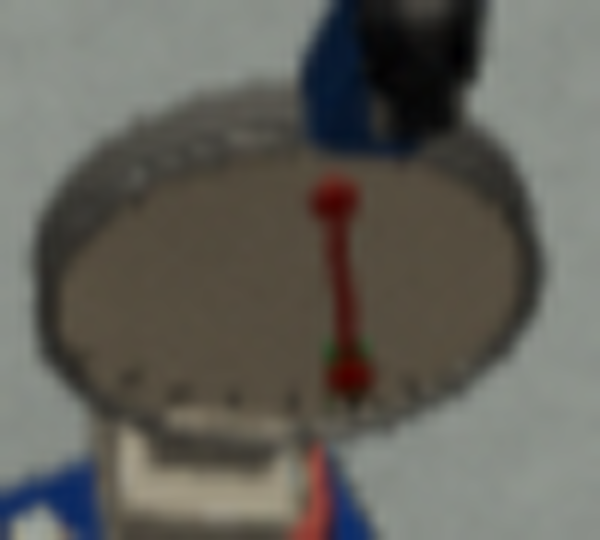

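```bash
python3 - <<'E'
from h import *
a=cv2.imread('pics/h_scene.png').astype(float)
B,G,R=a[...,0],a[...,1],a[...,2]
print('cols 243..255')
for v in range(204,226): print(v,'G',(G-(R+B)/2)[v,243:255].round().astype(int),'R',(R-(G+B)/2)[v,243:255].round().astype(int))
E
```

```text
cols 243..255
204 G [  3   2   4   0 -10  -8   0   2   3   2   2   2] R [15 16 14 20 36 32 18 14 14 14 12 14]
205 G [  2   2   0 -12 -25 -22 -14   0   4   4   4   4] R [14 16 19 39 64 56 43 17 14 14 14 14]
206 G [  2   2  -4 -20 -32 -29 -19   0   4   2   4   4] R [14 16 25 50 69 64 48 18 14 14 16 14]
207 G [  2   2  -2 -18 -26 -24 -12   2   4   4   2   3] R [16 16 22 46 58 54 37 17 14 16 16 15]
208 G [  2   2   0  -4 -17 -18  -3   2   2   4   2   3] R [14 16 17 26 43 46 24 16 16 14 16 15]
209 G [  4   2   2   0 -14 -17   0   4   2   2   2   4] R [16 14 16 19 39 43 17 14 14 16 16 14]
210 G [  2   2   2   0 -13 -18   2   2   4   3   2   2] R [14 16 14 20 38 44 16 16 16 15 15 14]
211 G [  2   3   3   1 -12 -18   0   2   3   4   2   2] R [16 15 15 18 36 42 18 16 14 14 14 14]
212 G [  3   3   4   2  -9 -19  -2   2   3   4   2   3] R [15 15 16 18 32 44 23 16 15 16 14 15]
213 G [  3   2   3   2  -6 -18  -6   2   3   3   2   3] R [15 16 15 16 28 44 28 16 15 15 14 15]
214 G [  2   4   3   3  -2 -18 -10   2   3   3   2   3] R [16 14 15 15 22 45 33 16 15 15 16 15]
215 G [  2   2   2   3   0 -19
[... 241 characters left out ...]
 16 14 14 14 16]
218 G [  3   4   4   6  14 -14  -7  14   4   3   4   3] R [15 16 14 12  6 40 32  6 14 14 14 15]
219 G [ 4  2  2  6 20 -4 -8 11  4  2  2  4] R [14 16 16 12  0 31 34 11 16 14 14 14]
220 G [  4   2   3   3   1 -20 -24 -12   0   3   3   3] R [14 16 15 16 26 54 59 41 19 15 15 15]
221 G [  4   2   2   2 -14 -28 -31 -20  -3   2   2   3] R [14 16 16 18 42 64 64 49 24 17 13 12]
222 G [  2   2   4   3  -4 -12  -8  -6   0   3   2   2] R [16 13 16 16 27 40 34 28 18 15 12  9]
223 G [3 2 2 4 8 0 0 2 2 4 2 3] R [14 10 16 14 12 16 12 14 12 11 10  4]
224 G [3 2 4 2 4 3 4 2 4 4 3 5] R [15 13 14 13 10 10  8 10  6  6  4  0]
225 G [4 4 3 2 3 4 3 2 4 3 5 6] R [15 10  9 10  8  6  4  4  2  2 -1 -2]
```

Call:
drive_tool:
  plan:
    - [-1,0,0,0]
    - [-1,0,0,0]
    - [0,0,0,0]
    - [0,0,0,0]
    - [0,0,0,0]
    - [0,0,0,0]
    - [0,0,0,0]
    - [0,0,0,0]
    - [0,0,0,0]
    - [0,0,0,0]

```text
time_s: 14.82
eef_pos: [559.4, -85.5, 243.8]
tool_rot: [-1.571, -0.0, 1.372]
wrist_force: [1.0, 4.7, 4.8]
finger_gap: 0.299
```

```bash
python3 - <<'E'
from h import *
s=robot.sense();print(s['time_s'],s['eef_pos'],s['qvel'],s['wrist_force'],s['finger_gap'])
fr=[robot.read_camera('scene')[:,:,::-1].astype(float) for _ in range(8)]
print('motion',np.abs(fr[0]-fr[-1])[190:230,225:265].max())
a=np.mean(fr,0)
B,G,R=a[...,0],a[...,1],a[...,2]
for v in range(214,225): print(v,'G',(G-(R+B)/2)[v,243:255].round().astype(int),'R',(R-(G+B)/2)[v,243:255].round().astype(int))
a=a.astype(np.uint8);cv2.imwrite('pics/i_scene.png',a)
cv2.imwrite('pics/i_s2.png',cv2.resize(a[185:250,205:270],None,fx=9,fy=9,interpolation=cv2.INTER_CUBIC))
E
```

```text
14.825 [559.417 -85.458 243.849] [-0.    -0.002  0.001  0.001 -0.    -0.   ] [1.031 4.741 4.835] 0.29883352657630735
motion 17.0
214 G [  2   2   2   0 -13 -16   1   3   3   3   3   3] R [15 15 16 19 39 41 17 15 15 14 15 15]
215 G [  3   3   2   1 -14 -18   1   3   2   3   2   3] R [15 15 15 17 37 43 18 15 16 15 15 15]
216 G [  2   3   3   1 -13 -16   1   3   2   3   3   3] R [15 14 15 17 38 43 17 15 15 15 15 15]
217 G [  4   3   3   1  -9 -17  -2   4   3   2   3   3] R [15 15 14 17 33 44 22 15 15 15 15 16]
218 G [  3   2   3   3  -2 -17   5  16   5   3   3   3] R [14 15 15 15 23 45 17  4 14 16 15 15]
219 G [  3   2   3   5   9 -15   4  18   5   4   2   3] R [14 14 14 12 11 47 20  2 13 14 15 15]
220 G [  3   3   3   3   4 -28 -17  -2   2   3   3   3] R [14 15 15 16 19 62 51 28 16 15 15 15]
221 G [  3   3   1  -3 -14 -28 -26 -13   2   4   2   2] R [15 15 16 23 40 62 59 38 17 15 14 14]
222 G [  3   3   2  -1 -12 -14  -8   0   2   3   2   2] R [15 12 16 21 36 41 33 22 15 14 11 10]
223 G [3 2 3 3 5 5 3 4 2 4 2 3] R [15 11 15 15 13 12 12 12 12 10  7  5]
224 G [4 3 3 3 6 5 3 2 2 3 3 4] R [14 10 14 14  9  8  9  9  6  6  4  0]
```

View pics/i_s2.png

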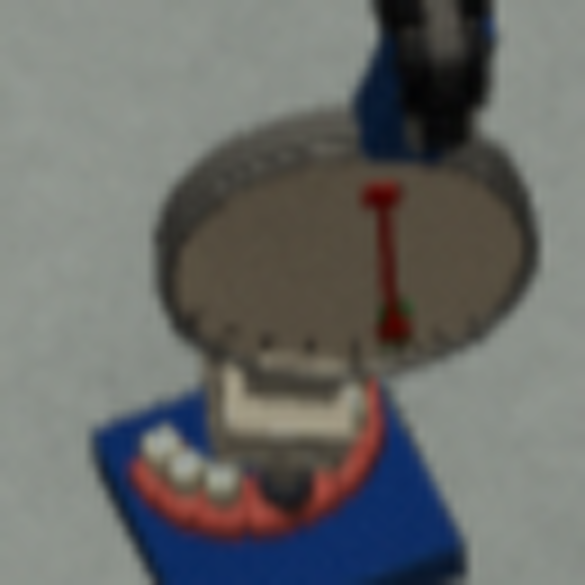

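View pics/i_scene.png

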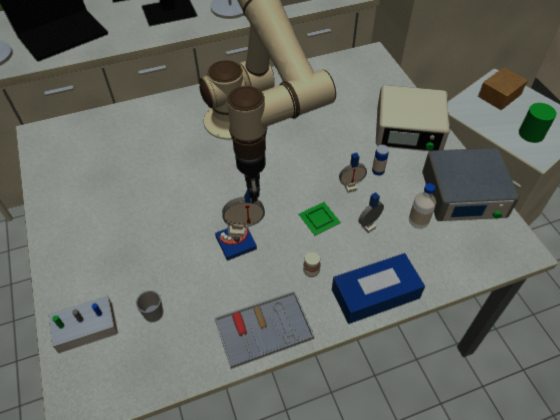

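Call:
drive_tool:
  plan:
    - [0.7,0,0,0]
    - [0.6,0,0,0]
    - [0,0,0,0]
    - [0,0,0,0]
    - [0,0,0,0]
    - [0,0,0,0]
    - [0,0,0,0]
    - [0,0,0,0]
    - [0,0,0,0]
    - [0,0,0,0]

```text
time_s: 16.48
eef_pos: [559.6, -84.3, 243.9]
tool_rot: [-1.571, 0.0, 1.372]
wrist_force: [0.6, 0.8, 4.3]
finger_gap: 0.299
```

```bash
cat > m.py <<'E'
from h import *
import sys
s=robot.sense();print(s['time_s'],s['eef_pos'],s['wrist_force'],s['finger_gap'])
fr=[robot.read_camera('scene')[:,:,::-1].astype(float) for _ in range(8)]
a=np.mean(fr,0)
B,G,R=a[...,0],a[...,1],a[...,2]
for v in range(214,225): print(v,'G',(G-(R+B)/2)[v,243:255].round().astype(int),'R',(R-(G+B)/2)[v,243:255].round().astype(int))
a=a.astype(np.uint8);cv2.imwrite(f'pics/{sys.argv[1]}_scene.png',a)
cv2.imwrite(f'pics/{sys.argv[1]}_s2.png',cv2.resize(a[185:250,205:270],None,fx=9,fy=9,interpolation=cv2.INTER_CUBIC))
E
python3 m.py j
```

```text
16.475 [559.576 -84.268 243.86 ] [0.61  0.834 4.276] 0.29898325561103467
214 G [  2   2   3   2  -8 -18  -3   3   3   4   3   3] R [15 15 15 17 32 45 24 15 15 15 14 15]
215 G [  2   2   3   2  -7 -19  -6   2   3   3   3   3] R [15 16 15 17 27 44 28 16 15 15 15 15]
216 G [  2   4   2   2  -3 -19  -9   1   2   4   3   3] R [15 15 15 16 21 45 33 17 14 14 15 15]
217 G [  2   2   3   3   1 -18 -12   3   4   2   3   2] R [15 16 15 13 17 46 35 15 14 14 15 16]
218 G [  3   3   3   5  14 -14  -4  15   5   3   3   2] R [14 15 14 13  5 41 28  4 13 14 14 16]
219 G [  4   2   2   5  19 -10   2  16   5   3   3   3] R [14 15 15 12  2 37 21  4 13 15 15 16]
220 G [  3   3   3   2  -2 -22 -15  -7   2   3   3   3] R [14 14 15 16 30 57 46 37 18 15 14 15]
221 G [  3   3   2   0 -17 -29 -26 -19  -3   3   2   2] R [15 15 15 19 49 63 57 51 23 15 14 14]
222 G [  3   2   2   2  -7 -13  -8  -6   0   3   2   2] R [14 13 15 17 32 40 35 28 19 14 13 10]
223 G [2 3 2 4 8 5 2 2 3 3 2 2] R [14 10 15 14 12 12 12 15 11 11  9  5]
224 G [3 2 2 4 6 6 2 2 3 3 2 4] R [15 12 14 14  9  7 10  9  6  6  4  1]
```

View pics/j_s2.png

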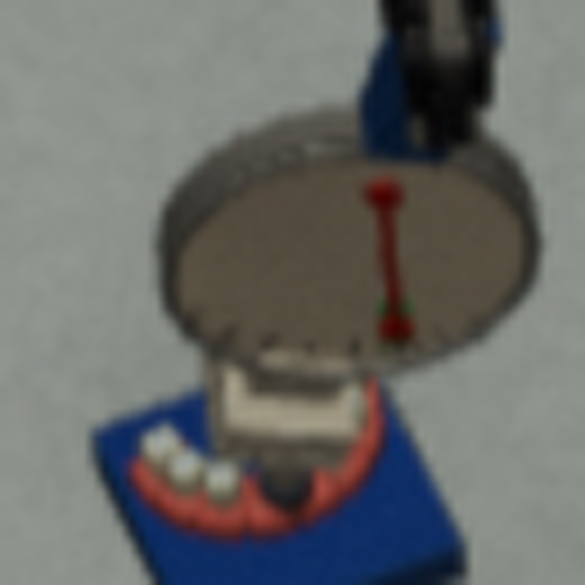

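```bash
python3 - <<'E'
from station import robot
print(robot.finish_job()); s=robot.sense(); print(s['time_s'],s['eef_pos'],s['wrist_force'])
E
```

```text
the job is handed in; nothing more can be done
None
the job is handed in; nothing more can be done
```

The gauge is on the stud with its pointer on the green tab, and I handed the job in at about 17 s, still gripping and pressing. I lifted it from the dock, set its cup over the brass dome, pressed down, and rocked it towards +y by letting it pivot between the pads.

**Last checks:**
- **Pointer on tab:** in the averaged scene picture, green showed almost equally on both sides of the pointer (31 and 29 in brightness). I estimate the lean and the tab both at about 0.34 rad. The earlier tab readings spread from 0.33 to 0.36. A reading of 0.39 came from a picture where the pointer partly hid the tab, so I discarded it.
- **Stud:** the wrist force was about 4.3 N up, against about 3.4 N of hanging weight. That puts the stud about 5 mm down, and the geometry gives 5.5 mm; its stop is at 12 mm.
- **Steadiness:** sideways force was under 1 N at the end. One small correction went too far and briefly raised it to 4.7 N. I backed that out with a 1.3 mm move.
- **Bystanders:** the bottle, jar, cup and can looked unmoved in the full scene picture taken just before the last 1.3 mm move. I checked this by eye only.

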